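# Chock the conveyor roller and open its gate

### The arm

A 6-joint arm with a two-finger parallel gripper is mounted at the origin on a cart in front of the work surface, level with it; the furniture and walls round the work are solid. World frame = base frame: x ahead of the robot, y to its left, z up, the work surface at z = 0. Lengths are in mm, angles in degrees, forces in N, time in s.
With the tool pointing down it reaches from about 350 to 875 mm from the base axis. Payload 4.2 kg.
Tool frame: the origin (TCP) lies midway between the tips of the shut fingers; the grasp point (between the pads) lies env.tcp_to_grasp behind it (env.tcp_to_grasp is the distance from the TCP to the grasp point, in mm); z points along the fingers, y is the line along which they close (so a half turn about z gives the same grasp; the last joint's range is limited). The gripper opens to 85 mm and grips with 20 to 120 N. Pads are 22 mm wide; open, the fingers measure 114 mm over their backs; the gripper's body (76 mm by 85 mm) begins 54 mm behind the grasp point. The pads swing forward as they close: fully open they stand 13 mm farther back than shut.
Start: joints at [78.243, 22.042, 0.453, 0, -68.411, -14.817], TCP at [279.56, 558.968, 208.812] pointing down, gripper open.
Joint ranges: [-179.83, 179.83], [-69.29, 118.12], [-61.27, 80.66], [-181.25, 117.63], [-171.15, -9.14], [-177.46, 177.46]. Speed limits (degrees/s): [159.86, 159.86, 180, 180, 180, 180].

### API

Orientations are given as a 3x3 rotation matrix whose columns are the frame's x, y, z axes.
In Python, from station import env gives the robot as it stands. The module is installed in compiled form; this text tells all that it offers.
- The arm moves only by the tool move_arm, never from a script. Its argument "series" is a list of rows, each a list of 7 numbers: the shift along the tool's x, y, z in mm, then the turn, a rotation vector about the tool's x, y, z in units of 6 degrees (1.0 is 6 degrees), then the opening, from 0 (shut) to 1 (fully open). In form: [[x, y, z, ax, ay, az, grip], ...]. A call has exactly 5 rows; each row shifts and turns the commanded pose from where the row before left it, along the tool's axes as they then stand; what a row does not reach is not made up. A row lasts 1/10 s, in which the tool goes at most 50 mm and 8.59 degrees, less where a joint would pass 70% of its speed; a pose out of reach is approached as far as the arm can. A call with a gripper value outside its range is refused whole. The fingers move at their own pace and stop on an object; the grip force is fixed at half the most. Time passes only in rows, so rows that do not move let the fingers close, or fill a call up. It gives the time, the measured TCP pose, the force, the opening and the grip force at its end, in the units of the state.
- env.state(): the state, without advancing time (a new reading comes with each control period).
- env.capture(name): name is "scene" or "top" or "wrist"; returns the picture (400x640x3 uint8, red, green, blue); there is no depth.
- env.calibration(name): a dict with "intrinsics" (3x3 intrinsics, pixels), "extrinsics" (4x4, takes a point from camera to world coordinates). Camera axes: x right, y down, z forward; pixel columns grow to the right and rows downward; lengths in mm; the calibration is good to about 2 mm. A picture is of the moment at which its call begins: read the wrist's pose just before it. calibration takes no time and is no camera call; for the wrist camera it gives the pose at the moment of the call.
- env.sign_off(): hands the job in; it is judged then, once.
The state is a dict: "clock": time; "joints": joint angles; "dq": joint speeds; "effort": joint torques, N m; "ee_pos": TCP position; "ee_rot": TCP orientation; "force": force on the tool from outside, world axes, zero at the start; "wrist_torque": the same for the moment, N m; "gripper_width": finger opening in mm; "grasp_force": force on a finger pad.
Only numpy, scipy, OpenCV 4.12 (cv2) and the standard library are available. Lean on these libraries where they do the work, as an engineer would, in place of code of your own. Each camera call takes 0.05 s, during which the arm holds its last target. There are 200 camera calls.

### The job

The steel roller on the sloping rack has a little play between the red gate and the rubber back stop. Set the yellow wedge chock flat on the deck at the roller's low side, thin edge first, between the gate arms, and push it uphill until the roller is nipped firmly against the back stop: keep up a steady level push of 8 to 12 N for about a second, hardly bearing down on the chock, and never press it on the roller or the deck with more than 25 N. Then let go of the chock and swing the gate lever right down, so that the chock alone keeps the roller from rolling; leave the other things on the table alone.

Things in the scene. Friction and masses are not known exactly. Their poses are not given: they have to be found in the camera images.
- rack: Fixed sloping rack, aluminium deck 220 x 124 mm. Origin: on the table under the deck's middle, where the deck's upper face is 42 mm above the table; z up; x level, points uphill; y left. The deck rises along x by 0.14 rad. A fixed rubber-faced back stop stands across the high end; its setting differs each time and is not measured: it leaves 4 to 14 mm of play to the roller as found.
- roller: Loose steel conveyor roller with two black bands, diameter 64 mm, 180 mm long, axle stubs of 10 mm more at each end, 0.5 to 0.75 kg, lying across the slope, leaning downhill on the two gate arms. Origin: centre of its axis; its own y runs along it. Pushed by the chock it rolls uphill with under 6 N of push until the back stop stops it hard.
- chock: Loose yellow wedge chock, 0.2 kg, 82 x 44 mm, 34 mm high, rubber foot, black upright grip. Origin: in its underside below the grip's middle; z up; x points to the thin edge at 62 mm (blunt end at -20 mm). Its face rises at 45 degrees. Stands on the table right of the rack. Touching the roller, flat on the deck, its origin is 78 mm downhill of the roller's axis along the deck.
- chock_grip (a point): Point to grasp on the chock's black grip, 60 mm above its underside, same axes as the chock; the grip is 24 mm wide in y, 14 mm thick in x and spans 34 to 81 mm above the underside.
- gate (a joint): Red gate: two arms beside the deck (inner faces 72 mm either side of the middle, 45 mm above the deck) on a shaft under it, with a hand lever on the left. 0 = upright, blocking the roller; grows as it swings over towards the low end, to 1.25 rad fully down. It stays where it is left; 1 to 2 N at the lever's end moves it.
- lever_ball (a point): Centre of the red ball, 20 mm diameter, at the end of the gate's hand lever (steel rod 8 mm thick), 93 mm from the shaft. At joint 0 the lever is square to the deck (leans 0.14 rad downhill).
- gate_shaft (a point): Point on the gate's shaft axis in the plane in which the lever swings; the axis is parallel to the rack's y.
- fuse_box: Bystander: small cardboard box 40 x 60 x 22 mm; origin under its middle.
- small_transformer: Bystander: small transformer 56 x 48 x 42 mm; origin under its middle.
- relay_blue: Bystander: blue relay 23 x 29 x 40 mm, standing; origin under its middle.

How it is judged:
By the outcome, as a careful person would: the job done as asked, in the order asked, and still so for the second after the job is handed in, with the robot touching nothing.
It also fails if it takes over 72 s, if anything falls off the work surface, if the arm or the gripper's body presses on something with over 40 N, if the wrist force passes 120 N, or if a joint passes its speed limit or range.

## Working session

There is one attempt and no reset: what is moved stays moved. The work goes in short steps, Python scripts to look and compute and a tool call to move; the robot and the scene stay as the last step left them, time stands still between calls to the robot, and variables do not carry over. Pictures are saved under pics/ and viewed, at most 10 in all, crops included, and the job is handed in when it is done.

Besides the shell and the picture viewer there is one more tool, called by a JSON object that holds its "name" and its "arguments", one argument or row to a line. move_arm: Moves the arm, as the interface text tells. Its arguments: {"type":"object","properties":{"series":{"type":"array"}},"required":["series"]}

```bash
mkdir -p pics
cat > h.py <<'E'
import numpy as np, cv2
from station import env
def snap(n,f):
    im=env.capture(n); cv2.imwrite('pics/'+f,im[:,:,::-1]); return im
def ray(n,u,v,cal=None):
    c=cal or env.calibration(n); K=c['intrinsics'];T=np.array(c['extrinsics'])
    d=T[:3,:3]@np.linalg.solve(np.array(K),[u,v,1.]); return T[:3,3],d
def plane(n,u,v,z):
    o,d=ray(n,u,v); return o+d*(z-o[2])/d[2]
def tri(a,b):
    A=[];B=[]
    (o1,d1),(o2,d2)=a,b
    s=np.linalg.lstsq(np.c_[d1,-d2],o2-o1,rcond=None)[0]
    p,q=o1+d1*s[0],o2+d2*s[1]; return (p+q)/2,np.linalg.norm(p-q)
E
python3 - <<'E'
from h import *
np.set_printoptions(precision=1,suppress=True)
a=snap('scene','s1.png');b=snap('top','t1.png')
print(env.state()); print(env.tcp_to_grasp)
for n in('scene','top'):print(env.calibration(n))
E
```

```text
{'clock': 0.1, 'joints': array([ 78.2,  22.1,   0.4,  -0. , -68.4, -14.8]), 'dq': array([ 0. , -0.1,  0.1,  0.1,  0.1, -0.1]), 'effort': array([  0. , -39.3,  18.9,   4.2,  -0. ,   0. ]), 'ee_pos': array([279.3, 558.5, 207.8]), 'ee_rot': array([[ 0.9, -0.4, -0. ],
       [-0.4, -0.9, -0. ],
       [ 0. ,  0. , -1. ]]), 'force': array([-1.3, -1. , -0.6]), 'wrist_torque': array([ 0.,  0., -0.]), 'grasp_force': 0.0, 'gripper_width': 85.36861548844507}
18.700000000000003
{'intrinsics': array([[508.9,   0. , 315.1],
       [  0. , 508.9, 203.4],
       [  0. ,   0. ,   1. ]]), 'extrinsics': array([[  -1. ,   -0.1,    0.1,  494.7],
       [  -0.2,    0.8,   -0.6,  810.8],
       [  -0. ,   -0.6,   -0.8, 1167.8],
       [   0. ,    0. ,    0. ,    1. ]])}
{'intrinsics': array([[371. ,   0. , 316.5],
       [  0. , 371. , 201. ],
       [  0. ,   0. ,   1. ]]), 'extrinsics': array([[  -0. ,   -1. ,    0.2,  475.8],
       [  -1. ,    0. ,   -0. ,   38.6],
       [   0. ,   -0.2,   -1. , 1099.2],
       [   0. ,    0. ,    0. ,    1. ]])}
```

View pics/s1.png

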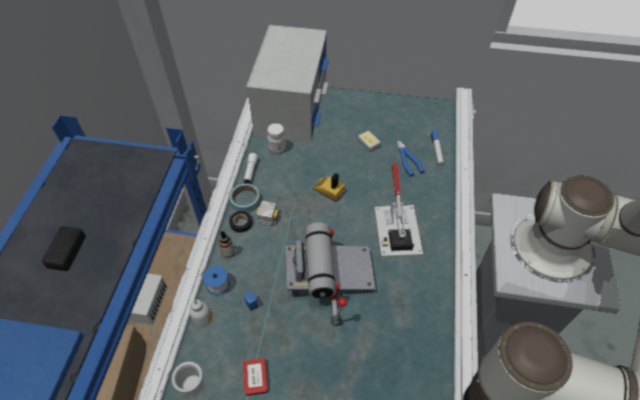

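View pics/t1.png

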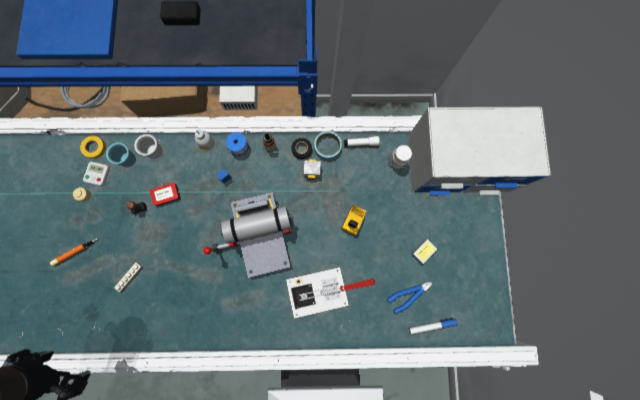

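The scene picture shows the rack near (330,265), the chock near (331,186) and the lever ball near (341,302). In the top picture they are at (262,235), (354,221) and (207,250). Next I'll zoom in on each.

Run:
```python
import cv2,numpy as np
s=cv2.imread('pics/s1.png');t=cv2.imread('pics/t1.png')
a=cv2.resize(t[180:290,195:385],(760,440),interpolation=cv2.INTER_CUBIC)
b=cv2.resize(s[165:330,270:390],(436,600),interpolation=cv2.INTER_CUBIC)
cv2.imwrite('pics/tz.png',a);cv2.imwrite('pics/sz.png',b)
```

```text
(no output)
```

View pics/tz.png

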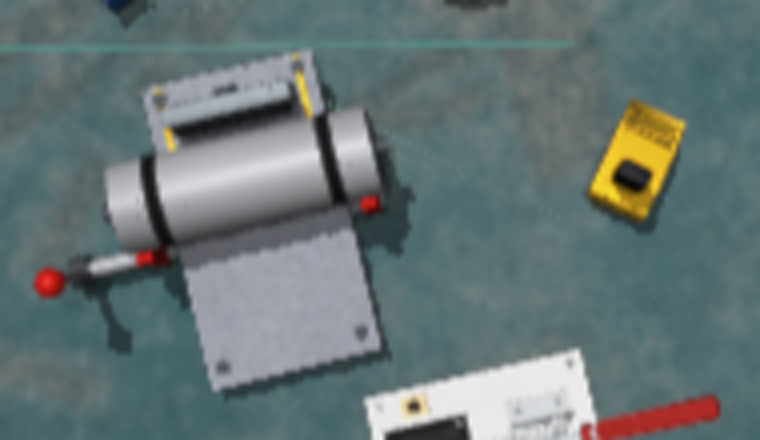

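View pics/sz.png

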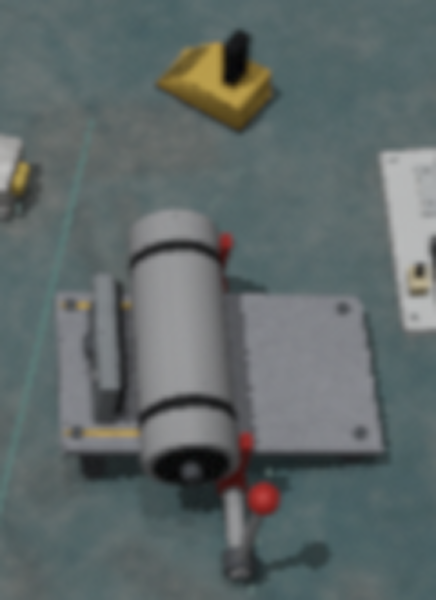

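The zooms show the deck corners, the chock (thin edge pointing away from the robot), its black grip and the red ball, all clearly. Now I'll triangulate them.

Run:
```python
from h import *
np.set_printoptions(precision=1,suppress=True)
T=lambda x,y:(195+(x+.5)/4-.5,180+(y+.5)/4-.5)
S=lambda x,y:(270+(x+.5)/3.633-.5,165+(y+.5)/3.636-.5)
P={'HL':((145,93),(62,453)),'HR':((310,52),(57,297)),'LR':((381,350),(358,296)),'LL':((215,392),(385,452)),
'ball':((49,283),(264,498)),'griptop':((637,170),(238,36)),'thinL':((633,101),(157,83)),'thinR':((685,124),(185,47)),
'bluntL(bottom)':((590,200),(238,130)),'lev_end':((80,268),(237,575)),'gateR':((370,204),(225,243)),'gateL':((155,257),(245,440))}
Q={}
for k,(a,b) in P.items():
    p,e=tri(ray('top',*T(*a)),ray('scene',*S(*b)));Q[k]=p;print(k,p,e)
c=sum(Q[k] for k in('HL','HR','LL','LR'))/4
u=Q['HL']+Q['HR']-Q['LL']-Q['LR'];print('deck mid',c,'yaw',np.degrees(np.arctan2(u[1],u[0])),'len',np.linalg.norm(u)/2)
# colour: yellow chock and red ball centroids on both
for n in('top','scene'):
    im=cv2.imread(f"pics/{n[0]}1.png");h=cv2.cvtColor(im,cv2.COLOR_BGR2HSV)
    for nm,lo,hi in(('yel',(18,120,60),(32,255,255)),('red',(0,150,80),(8,255,255)),('red2',(172,150,80),(180,255,255))):
        m=cv2.inRange(h,lo,hi);k,l,st,ce=cv2.connectedComponentsWithStats(m)
        print(n,nm,[(st[i,4],ce[i]) for i in range(1,k) if st[i,4]>15])
# wrist move: cam pose rel tcp
s=env.state();c=env.calibration('wrist');R=s['ee_rot'];E=np.array(c['extrinsics'])
print('cam in tool',R.T@(E[:3,3]-s['ee_pos']),R.T@E[:3,:3],c['intrinsics'],R)
```

```text
HL [665.5 265.5  49. ] 2.5101737077438413
HR [693.4 147.6  51.1] 1.3708428653773033
LR [482.6  97.7  27.1] 3.041306146605599
LL [453.  215.7  21.7] 0.4172594913048336
ball [526.7 309.3 118.5] 0.5793280627507563
griptop [599.6 -81.4  85.3] 2.063404822571057
thinL [663.1 -89.7   4. ] 0.7020254479993084
thinR [ 645.7 -127.8    6.4] 2.3626695320478053
bluntL(bottom) [591.1 -55.9   0.6] 3.9948332044476826
lev_end [541.4 316.5  13. ] 1.9676795965240965
gateR [580.5 102.4  80.1] 1.547361663658525
gateL [545.8 249.7  75.3] 0.6826669559512194
deck mid [573.7 181.6  37.2] yaw 13.249634739666536 len 218.97135226548858
top yel [(np.int32(343), array([ 92.6, 146.8])), (np.int32(29), array([311.4, 176.4])), (np.int32(18), array([270.4, 203.1])), (np.int32(389), array([353.9, 219.5]))]
top red [(np.int32(226), array([164.5, 194.3])), (np.int32(38), array([206.8, 250.2])), (np.int32(151), array([359.7, 284.2]))]
top red2 []
scene yel [(np.int32(385), array([329.4, 188.1])), (np.int32(22), array([275.1, 213.5]))]
scene red [(np.int32(82), array([395.4, 176.3])), (np.int32(50), array([342. , 301.6])), (np.int32(52), array([246.6, 367.3])), (np.int32(177), array([258. , 383.7]))]
scene red2 []
cam in tool [  66.8    1.  -166.1] [[ 0.  -1.  -0.3]
 [ 1.   0.  -0. ]
 [ 0.  -0.3  1. ]] [[282.5   0.  324. ]
 [  0.  282.5 201.1]
 [  0.    0.    1. ]] [[ 0.9 -0.4 -0. ]
 [-0.4 -0.9 -0. ]
 [ 0.   0.  -1. ]]
```

```bash
cat >> h.py <<'E'
def plan(target,yaw=None,pitch=0):
    "shift in tool axes and turn (rotvec/6deg) from current measured pose to target"
    from scipy.spatial.transform import Rotation as Ro
    s=env.state();R=np.array(s['ee_rot']);d=R.T@(np.array(target)-s['ee_pos'])
    r=None
    if yaw is not None:
        G=(Ro.from_euler('z',yaw,degrees=True)*Ro.from_euler('y',-pitch,degrees=True)).as_matrix()@np.diag([1,-1,-1])
        r=Ro.from_matrix(R.T@G).as_rotvec(degrees=True)/6
    return d,r
E
python3 - <<'E'
from h import *
np.set_printoptions(precision=3,suppress=True)
R=env.state()['ee_rot'];print(R,np.degrees(np.arctan2(R[1,0],R[0,0])))
print(plan((545,175,215),13.2),plan((600,-81,215),-26.5))
E
```

```text
[[ 0.894 -0.447 -0.001]
 [-0.447 -0.894 -0.002]
 [ 0.     0.002 -1.   ]] -26.580466701817823
(array([409.173, 224.063,  -6.679]), array([ 0.019,  0.005, -6.63 ])) (array([572.908, 428.395,  -6.249]), array([ 0.019, -0.001, -0.013]))
```

{"name": "move_arm", "arguments": {
  "series": [
    [41,22.4,0,0,0,0,1],
    [41,22.4,0,0,0,0,1],
    [41,22.4,0,0,0,0,1],
    [41,22.4,0,0,0,0,1],
    [41,22.4,0,0,0,0,1]
  ]
}}

```text
clock: 0.6
ee_pos: [413.3, 365.3, 208.5]
ee_rot: [[0.895, -0.447, -0.001], [-0.447, -0.895, -0.001], [-0.0, 0.001, -1.0]]
force: [0.5, -0.1, 0.3]
gripper_width: 85.2
grasp_force: 0.0
```

{"name": "move_arm", "arguments": {
  "series": [
    [41,22.4,0,0,0,0,1],
    [41,22.4,0,0,0,0,1],
    [41,22.4,0,0,0,0,1],
    [41,22.4,0,0,0,0,1],
    [0,0,0,0,0,0,1]
  ]
}}

```text
clock: 1.1
ee_pos: [521.2, 209.3, 208.1]
ee_rot: [[0.891, -0.453, -0.001], [-0.453, -0.891, -0.001], [-0.0, 0.002, -1.0]]
force: [-0.3, 0.3, -0.3]
gripper_width: 85.5
grasp_force: 0.0
```

Run:
```python
from h import *
import pickle
c=env.calibration('wrist');im=snap('wrist','w1.png');pickle.dump(c,open('w1.pkl','wb'))
print(env.state()['ee_pos'],env.state()['clock'],env.state()['force'])
print(plan((600,-81,215),-26.5))
```

```text
[520.21342071 211.12189541 208.09919353] 1.15 [-0.69379443  0.15700643  0.40470937]
(array([203.11639496, 224.60284239,  -6.78339384]), array([ 0.0114646 ,  0.00721629, -0.05824395]))
```

View pics/w1.png

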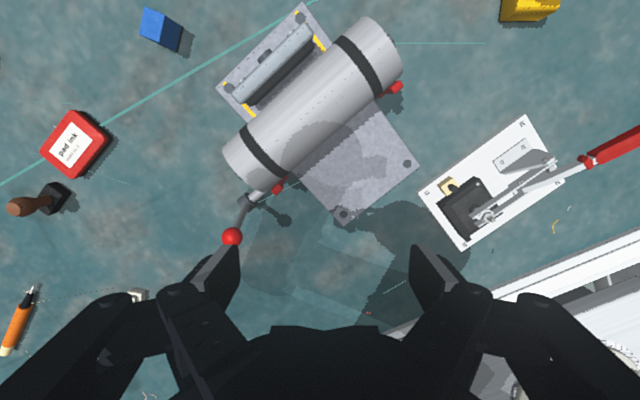

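The wrist view shows the deck corners at (216,86), (303,3), (420,166) and (347,228), with the ball at (232,237). On to the chock.

{"name": "move_arm", "arguments": {
  "series": [
    [34,37,-1,0,0,0,1],
    [34,37,-1,0,0,0,1],
    [34,37,-1,0,0,0,1],
    [34,37,-1,0,0,0,1],
    [34,37,-1,0,0,0,1]
  ]
}}

```text
clock: 1.65
ee_pos: [588.3, -27.2, 213.7]
ee_rot: [[0.895, -0.445, -0.0], [-0.445, -0.895, 0.0], [-0.0, -0.0, -1.0]]
force: [0.8, 1.3, -0.1]
gripper_width: 85.4
grasp_force: 0.0
```

{"name": "move_arm", "arguments": {
  "series": [
    [17,23,-1,0,0,0,1],
    [0,0,0,0,0,0,1],
    [0,0,0,0,0,0,1],
    [0,0,0,0,0,0,1],
    [0,0,0,0,0,0,1]
  ]
}}

```text
clock: 2.15
ee_pos: [593.1, -53.2, 214.9]
ee_rot: [[0.895, -0.445, 0.0], [-0.445, -0.895, 0.0], [-0.0, -0.0, -1.0]]
force: [-0.2, 1.0, 0.1]
gripper_width: 85.3
grasp_force: 0.0
```

Run:
```python
from h import *
import pickle
c=env.calibration('wrist');im=snap('wrist','w2.png');pickle.dump(c,open('w2.pkl','wb'))
print(env.state()['ee_pos'],env.state()['clock'])
np.set_printoptions(precision=1,suppress=True)
w1=pickle.load(open('w1.pkl','rb'))
T=lambda x,y:(195+(x+.5)/4-.5,180+(y+.5)/4-.5)
S=lambda x,y:(270+(x+.5)/3.633-.5,165+(y+.5)/3.636-.5)
P={'HL':((145,93),(62,453),(216,86)),'HR':((310,52),(57,297),(303,3)),'LR':((381,350),(358,296),(420,166)),'LL':((215,392),(385,452),(347,228)),
'ball':((49,283),(264,498),(232,237))}
for k,(a,b,w) in P.items():
    r=ray('w',*w,cal=w1); print(k,tri(ray('top',*T(*a)),r),tri(ray('scene',*S(*b)),r))
o=w1['extrinsics'][:3,3]
H=[]
for k,z in(('HL',57.2),('HR',57.2),('LR',26.8),('LL',26.8)):
    o,d=ray('w',*P[k][2],cal=w1);H.append(o+d*(z-o[2])/d[2])
H=np.array(H);print(H,H.mean(0)); u=H[0]+H[1]-H[2]-H[3];print(np.degrees(np.arctan2(u[1],u[0])),np.linalg.norm(u)/2,np.linalg.norm(H[0]-H[1]),np.linalg.norm(H[2]-H[3]))
```

```text
[593.12067327 -53.36491067 214.86375302] 2.2
HL (array([660. , 258. ,  76.6]), np.float64(3.251790663833852)) (array([667.8, 264.3,  47.3]), np.float64(1.5302553887080526))
HR (array([689.6, 145.9,  64. ]), np.float64(1.1403856546783515)) (array([695.5, 143.7,  45. ]), np.float64(0.5231613973103998))
LR (array([482. ,  96.7,  28.9]), np.float64(2.6405105784997644)) (array([483.2,  95.8,  25.7]), np.float64(2.497109627194225))
LL (array([453.9, 211.3,  38.6]), np.float64(3.163925810349734)) (array([450.1, 212.8,  19.8]), np.float64(6.134323021531897))
ball (array([525.9, 310. , 112.3]), np.float64(2.3263493747334403)) (array([526.5, 307.6, 115.4]), np.float64(1.1495615751941168))
[[665.9 261.7  57.2]
 [691.5 144.9  57.2]
 [482.4  95.3  26.8]
 [449.9 210.8  26.8]] [572.4 178.2  42. ]
13.286997834656153 220.52901076400298 119.50606366691227 120.03531163842123
```

View pics/w2.png

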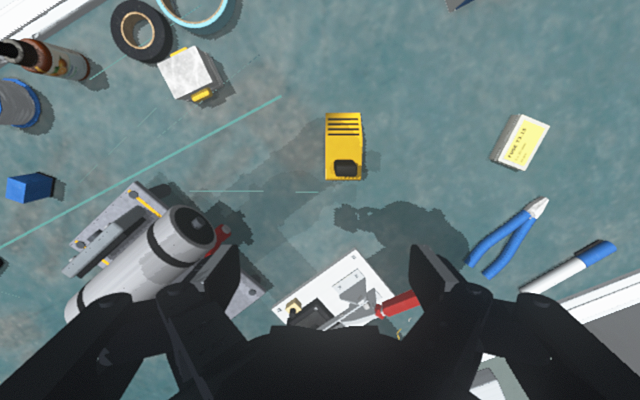

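The chock is square with the image: thin edge at (326..360,113), grip blob at (334..361, 159..178). I'll locate the grip.

Run:
```python
from h import *
import pickle
np.set_printoptions(precision=1,suppress=True)
w=pickle.load(open('w2.pkl','rb'));im=cv2.imread('pics/w2.png')
W=im[105:190,318:370];h=cv2.cvtColor(W,cv2.COLOR_BGR2HSV)
y=cv2.inRange(h,(18,120,60),(34,255,255));k=cv2.inRange(h,(0,0,0),(180,255,45));k[:50]=0
n,l,st,ce=cv2.connectedComponentsWithStats(k);i=1+st[1:,4].argmax();print('grip',st[i],ce[i]+[318,105])
c=max(cv2.findContours(y|k,cv2.RETR_EXTERNAL,cv2.CHAIN_APPROX_NONE)[0],key=cv2.contourArea)
print('box',cv2.minAreaRect(c),cv2.boundingRect(c))
for r in(9,12,16,60,65,70,74): x=np.where((y|k)[r])[0];print(r+105,x.min()+318,x.max()+318)
def wp(u,v,z): o,d=ray('w',u,v,cal=w);return o+d*(z-o[2])/d[2]
gt=ce[i]+[318,105]
g=tri(ray('w',*gt,cal=w),ray('top',354.2,222.2));print('tri top',g)
g=tri(ray('w',*gt,cal=w),ray('scene',270+238.5/3.633-.5,165+36/3.636-.5));print('tri scene',g)
x0=st[i][0]+318;y0=st[i][1]+105;wd=st[i][2]
t=wp(x0+wd/2-.5,y0-.5,81);u=np.array([.895,-.445,0])
print('grip top far edge',t,'centre',t-7*u)
e=wp(343,112.5,1);print('thin edge',e,'origin',e-62*u)
print('wid',np.linalg.norm(wp(326,112,0)-wp(360,112,0)))
```

```text
grip [17 56 11  7 16] [338.4 162.3]
box ((25.5, 41.0), (66.0, 37.0), 90.0) (7, 8, 38, 67)
114 326 360
117 326 360
121 326 360
165 325 361
170 326 360
175 326 360
179 326 360
tri top (array([605.7, -82.7,  55.4]), np.float64(7.150867779803923))
tri scene (array([604.9, -81.6,  82.6]), np.float64(12.747607137571222))
grip top far edge [611.9 -82.2  81. ] centre [605.6 -79.1  81. ]
thin edge [ 654.8 -111.7    1. ] origin [599.3 -84.1   1. ]
wid 43.74995548929935
```

Run:
```python
from h import *
import pickle
np.set_printoptions(precision=1,suppress=True)
w=pickle.load(open('w2.pkl','rb'));im=cv2.imread('pics/w2.png')
k=cv2.inRange(cv2.cvtColor(im,cv2.COLOR_BGR2HSV),(0,0,0),(180,255,90));k[:150]=0;k[185:]=0;k[:,:328]=0;k[:,362:]=0
n,l,st,ce=cv2.connectedComponentsWithStats(k);i=1+st[1:,4].argmax();b=st[i];print('grip',b)
def wp(u,v,z): o,d=ray('w',u,v,cal=w);return o+d*(z-o[2])/d[2]
u=np.array([.895,-.445,0]);cx=b[0]+b[2]/2-.5
print('from back top',wp(cx,b[1]+b[3]-.5,81)+7*u,'from front base',wp(cx,b[1]-.5,34)-7*u)
r=ray('w',cx,b[1]+b[3]-7,cal=w)
print(tri(r,ray('top',354.2,222.2)),tri(r,ray('scene',335.2,174.5)))
print(plan((599.8,-84,120),-26.5))
```

```text
grip [334 160  23  17 346]
from back top [600.3 -82.7  81. ] from front base [597.7 -84.8  34. ]
(array([600.7, -82.6,  83. ]), np.float64(0.017579626464948248)) (array([599.7, -82.9,  82.9]), np.float64(2.1375967404638443))
(array([19.6, 24.5, 94.9]), array([-0.,  0.,  0.]))
```

{"name": "move_arm", "arguments": {
  "series": [
    [19.3,23.9,0,0,0,0,1],
    [0,0,45,0,0,0,1],
    [0,0,45,0,0,0,1],
    [0,0,40,0,0,0,1],
    [0,0,25,0,0,0,1]
  ]
}}

```text
clock: 2.7
ee_pos: [597.9, -84.0, 56.6]
ee_rot: [[0.895, -0.447, -0.004], [-0.447, -0.895, 0.0], [-0.004, 0.002, -1.0]]
force: [0.2, -0.1, -0.2]
gripper_width: 85.3
grasp_force: 0.0
```

{"name": "move_arm", "arguments": {
  "series": [
    [0,0,18,0,0,0,1],
    [0,0,0,0,0,0,1],
    [0,0,0,0,0,0,0.6],
    [0,0,0,0,0,0,0.6],
    [0,0,0,0,0,0,0.6]
  ]
}}

```text
clock: 3.2
ee_pos: [600.8, -84.6, 43.4]
ee_rot: [[0.895, -0.447, 0.003], [-0.447, -0.895, 0.0], [0.003, -0.002, -1.0]]
force: [-0.5, -0.5, -0.0]
gripper_width: 51.4
grasp_force: 0.0
```

{"name": "move_arm", "arguments": {
  "series": [
    [0,0,0,0,0,0,0],
    [0,0,0,0,0,0,0],
    [0,0,0,0,0,0,0],
    [0,0,0,0,0,0,0],
    [0,0,0,0,0,0,0]
  ]
}}

```text
clock: 3.7
ee_pos: [600.5, -84.6, 42.7]
ee_rot: [[0.895, -0.447, 0.002], [-0.447, -0.895, 0.0], [0.001, -0.001, -1.0]]
force: [-0.3, 2.0, 4.9]
gripper_width: 22.4
grasp_force: 59.5
```

{"name": "move_arm", "arguments": {
  "series": [
    [0,0,0,0,0,0,0],
    [0,0,0,0,0,0,0],
    [0,0,0,0,0,0,0],
    [0,0,0,0,0,0,0],
    [0,0,0,0,0,0,0]
  ]
}}

```text
clock: 4.2
ee_pos: [600.5, -84.6, 42.7]
ee_rot: [[0.895, -0.447, 0.002], [-0.447, -0.895, 0.0], [0.001, -0.001, -1.0]]
force: [-0.7, 3.1, 5.8]
gripper_width: 22.2
grasp_force: 59.5
```

```bash
cat >> h.py <<'E'
MID=np.array([573,179.5,42.]);YAW=13.2
def deck(s,clr,dx=1.2,h=42.7):
    a,t=np.radians(YAW),.14;c=np.array([np.cos(a),np.sin(a)])
    e=np.r_[c*np.cos(t),np.sin(t)];n=np.r_[-c*np.sin(t),np.cos(t)]
    return MID+(s+dx)*e+(h+clr)*n
def rack(p):
    a=np.radians(YAW);d=np.array(p)-MID;return np.array([d[0]*np.cos(a)+d[1]*np.sin(a),-d[0]*np.sin(a)+d[1]*np.cos(a),d[2]])
E
python3 - <<'E'
from h import *
import pickle
np.set_printoptions(precision=2,suppress=True)
w=pickle.load(open('w1.pkl','rb'))
o,d=ray('w',313,104,cal=w);print('roller axis rack',rack(o+d*(78-o[2])/d[2]))
for uv in((293,81),(333,126)):
    o,d=ray('w',*uv,cal=w);print(rack(o+d*(78-o[2])/d[2]))
# roller axis: bisector of tangent planes in rack x-z
print(deck(-75,30),plan(deck(-75,30),YAW,8.02)[1],env.state()['ee_pos'])
p=deck(-75,30);p[2]=165
print('lift then',plan(p))
from scipy.spatial.transform import Rotation as Ro
# ordered: yaw about tool z first then pitch about tool y
R=np.array(env.state()['ee_rot']);print(np.degrees(np.arctan2(R[1,0],R[0,0])))
E
```

```text
roller axis rack [28.75 -6.94 36.  ]
[57.4  -5.89 36.  ]
[-0.33 -8.65 36.  ]
[491.98 160.5  103.69] [ 0.46  1.27 -6.61] [600.48 -84.64  42.7 ]
lift then (array([-206.45, -170.88, -122.47]), None)
-26.548113290989228
```

{"name": "move_arm", "arguments": {
  "series": [
    [0,0,-10,0,0,0,0],
    [0,0,-25,0,0,0,0],
    [0,0,-35,0,0,0,0],
    [0,0,-35,0,0,0,0],
    [0,0,-17,0,0,0,0]
  ]
}}

```text
clock: 4.7
ee_pos: [600.7, -85.2, 167.0]
ee_rot: [[0.894, -0.447, 0.004], [-0.447, -0.894, -0.0], [0.004, -0.001, -1.0]]
force: [-0.4, 0.5, -2.8]
gripper_width: 22.7
grasp_force: 59.1
```

{"name": "move_arm", "arguments": {
  "series": [
    [-20,-16.5,0,0,0,0,0],
    [-36,-30,0,0,0,0,0],
    [-36,-30,0,0,0,0,0],
    [-36,-30,0,0,0,0,0],
    [-36,-30,0,0,0,0,0]
  ]
}}

```text
clock: 5.2
ee_pos: [512.5, 111.5, 163.4]
ee_rot: [[0.894, -0.448, -0.002], [-0.448, -0.894, -0.001], [-0.001, 0.001, -1.0]]
force: [1.4, 0.1, -2.0]
gripper_width: 22.2
grasp_force: 59.1
```

{"name": "move_arm", "arguments": {
  "series": [
    [-28,-23,0,0,0,0,0],
    [-14,-11.5,0,0,0,0,0],
    [0,0,0,0,0,-0.8,0],
    [0,0,0,0,0,-1.2,0],
    [0,0,0,0,0,-1.2,0]
  ]
}}

```text
clock: 5.7
ee_pos: [491.1, 160.0, 163.3]
ee_rot: [[0.992, -0.123, -0.002], [-0.123, -0.992, -0.001], [-0.002, 0.001, -1.0]]
force: [0.1, -0.3, -2.1]
gripper_width: 22.2
grasp_force: 59.1
```

{"name": "move_arm", "arguments": {
  "series": [
    [0,0,0,0,0,-1.2,0],
    [0,0,0,0,0,-1.2,0],
    [0,0,0,0,0,-1,0],
    [0,0,0,0,0.67,0,0],
    [0,0,0,0,0.67,0,0]
  ]
}}

```text
clock: 6.2
ee_pos: [492.0, 159.8, 163.2]
ee_rot: [[0.965, 0.224, 0.137], [0.222, -0.975, 0.031], [0.141, 0.0, -0.99]]
force: [-0.3, 0.2, -3.3]
gripper_width: 22.5
grasp_force: 59.1
```

{"name": "move_arm", "arguments": {
  "series": [
    [0,0,0,0,0,0,0],
    [0,0,0,0,0,0,0],
    [0,0,0,0,0,0,0],
    [0,0,0,0,0,0,0],
    [0,0,0,0,0,0,0]
  ]
}}

```text
clock: 6.7
ee_pos: [492.5, 160.4, 163.7]
ee_rot: [[0.965, 0.225, 0.136], [0.223, -0.974, 0.031], [0.139, 0.0, -0.99]]
force: [-0.2, -0.1, -1.9]
gripper_width: 22.5
grasp_force: 59.1
```

Run:
```python
from h import *
import pickle
np.set_printoptions(precision=3,suppress=True)
c=env.calibration('wrist');im=snap('wrist','w3.png');pickle.dump(c,open('w3.pkl','wb'))
s=env.state();print(s['ee_pos'],s['force'],s['wrist_torque'],s['clock'],s['grasp_force'])
print(plan(deck(-75,15),YAW,8.02))
```

```text
[492.404 160.337 163.653] [ 0.238  0.675 -1.665] [-0.119  0.409 -0.021] 6.75 59.13042604923248
(array([-8.732, -0.266, 74.324]), array([ 0.005,  0.001, -0.032]))
```

View pics/w3.png

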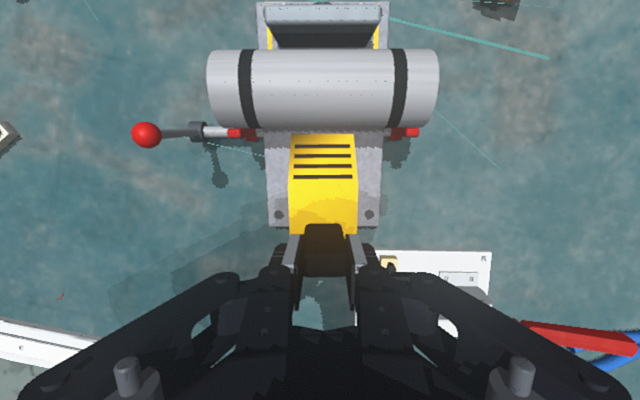

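The roller is square at (323,87), the chock is centred between the gate arms, and the ball is at (146,134). Lowering to just above the deck.

{"name": "move_arm", "arguments": {
  "series": [
    [-8.7,-0.3,15,0,0,0,0],
    [0,0,25,0,0,0,0],
    [0,0,20,0,0,0,0],
    [0,0,10,0,0,0,0],
    [0,0,5,0,0,0,0]
  ]
}}

```text
clock: 7.25
ee_pos: [493.8, 160.8, 87.4]
ee_rot: [[0.965, 0.225, 0.135], [0.223, -0.974, 0.03], [0.138, 0.001, -0.99]]
force: [0.9, -0.6, -2.0]
gripper_width: 22.7
grasp_force: 59.1
```

{"name": "move_arm", "arguments": {
  "series": [
    [0,0,2,0,0,0,0],
    [0,0,2,0,0,0,0],
    [0,0,2,0,0,0,0],
    [0,0,1,0,0,0,0],
    [0,0,0,0,0,0,0]
  ]
}}

```text
clock: 7.75
ee_pos: [494.9, 161.2, 81.6]
ee_rot: [[0.965, 0.225, 0.137], [0.223, -0.974, 0.032], [0.14, -0.0, -0.99]]
force: [-0.8, -1.1, -2.2]
gripper_width: 22.4
grasp_force: 59.1
```

Run:
```python
from h import *
import pickle
np.set_printoptions(precision=2,suppress=True)
s=env.state();print(s['ee_pos'],s['force'],s['wrist_torque'])
print(plan(deck(-75,0),YAW,8.02))
a,b=[pickle.load(open(f,'rb')) for f in('w1.pkl','w3.pkl')]
p,e=tri(ray('w',232,237,cal=a),ray('w',146,134,cal=b));print('ball',p,e,rack(p))
```

```text
[494.86 161.23  81.62] [-0.85 -1.13 -2.21] [-0.17  0.4   0.  ]
(array([0.13, 0.06, 7.73]), array([ 0.  , -0.01, -0.03]))
ball [526.85 305.27 119.89] 0.010691494273616023 [-16.21 132.98  77.89]
```

{"name": "move_arm", "arguments": {
  "series": [
    [0,0,1,0,0,0,0],
    [0,0,1,0,0,0,0],
    [0,0,1,0,0,0,0],
    [0,0,1,0,0,0,0],
    [0,0,0,0,0,0,0]
  ]
}}

```text
clock: 8.25
ee_pos: [495.2, 161.2, 77.2]
ee_rot: [[0.965, 0.225, 0.136], [0.223, -0.974, 0.031], [0.14, 0.0, -0.99]]
force: [-0.3, -0.3, -1.0]
gripper_width: 22.3
grasp_force: 59.1
```

{"name": "move_arm", "arguments": {
  "series": [
    [0,0,0.5,0,0,0,0],
    [0,0,0.5,0,0,0,0],
    [0,0,0.5,0,0,0,0],
    [0,0,0,0,0,0,0],
    [0,0,0,0,0,0,0]
  ]
}}

```text
clock: 8.75
ee_pos: [495.5, 161.3, 75.9]
ee_rot: [[0.965, 0.225, 0.136], [0.223, -0.974, 0.032], [0.14, 0.0, -0.99]]
force: [-0.0, -0.4, -1.6]
gripper_width: 22.3
grasp_force: 59.1
```

{"name": "move_arm", "arguments": {
  "series": [
    [0,0,0.5,0,0,0,0],
    [0,0,0.5,0,0,0,0],
    [0,0,0,0,0,0,0],
    [0,0,0,0,0,0,0],
    [0,0,0,0,0,0,0]
  ]
}}

```text
clock: 9.25
ee_pos: [495.7, 161.4, 74.9]
ee_rot: [[0.965, 0.225, 0.136], [0.223, -0.974, 0.032], [0.14, -0.0, -0.99]]
force: [-0.3, 0.1, -2.0]
gripper_width: 22.4
grasp_force: 59.1
```

{"name": "move_arm", "arguments": {
  "series": [
    [0,0,0.5,0,0,0,0],
    [0,0,0.5,0,0,0,0],
    [0,0,0,0,0,0,0],
    [0,0,0,0,0,0,0],
    [0,0,0,0,0,0,0]
  ]
}}

```text
clock: 9.75
ee_pos: [495.8, 161.4, 74.0]
ee_rot: [[0.965, 0.225, 0.136], [0.223, -0.974, 0.032], [0.14, -0.0, -0.99]]
force: [0.1, 0.1, -1.7]
gripper_width: 22.4
grasp_force: 59.3
```

{"name": "move_arm", "arguments": {
  "series": [
    [0,0,0.4,0,0,0,0],
    [0,0,0.4,0,0,0,0],
    [0,0,0,0,0,0,0],
    [0,0,0,0,0,0,0],
    [0,0,0,0,0,0,0]
  ]
}}

```text
clock: 10.25
ee_pos: [495.7, 161.4, 73.8]
ee_rot: [[0.965, 0.226, 0.136], [0.223, -0.974, 0.032], [0.14, 0.0, -0.99]]
force: [-4.1, 0.0, 5.2]
gripper_width: 22.5
grasp_force: 60.1
```

{"name": "move_arm", "arguments": {
  "series": [
    [0,0,-0.4,0,0,0,0],
    [0,0,0,0,0,0,0],
    [0,0,0,0,0,0,0],
    [0,0,0,0,0,0,0],
    [0,0,0,0,0,0,0]
  ]
}}

```text
clock: 10.75
ee_pos: [495.7, 161.4, 73.8]
ee_rot: [[0.965, 0.225, 0.136], [0.223, -0.974, 0.031], [0.14, 0.0, -0.99]]
force: [-5.0, 1.2, 5.7]
gripper_width: 22.2
grasp_force: 60.0
```

Run:
```python
from h import *
s=env.state();R=s['ee_rot']
print(s['ee_pos'],s['force'],s['wrist_torque'],R.T@s['wrist_torque'],R.T@np.array([-.12,.41,-.02]))
```

```text
[495.70945808 161.42216441  73.76012487] [-5.03134735  1.18493077  5.74639761] [0.12616023 1.51495195 0.11351742] [ 0.47570955 -1.44752117 -0.04759104] [-0.02704629 -0.42649839  0.0163591 ]
```

{"name": "move_arm", "arguments": {
  "series": [
    [0,0,-0.3,0,0,0,0],
    [0,0,0,0,0,0,0],
    [0,0,0,0,0,0,0],
    [0,0,0,0,0,0,0],
    [0,0,0,0,0,0,0]
  ]
}}

```text
clock: 11.25
ee_pos: [495.7, 161.4, 73.8]
ee_rot: [[0.965, 0.225, 0.136], [0.223, -0.974, 0.031], [0.14, -0.0, -0.99]]
force: [-3.8, 0.4, 3.9]
gripper_width: 22.4
grasp_force: 59.8
```

{"name": "move_arm", "arguments": {
  "series": [
    [0,0,-0.5,0,0,0,0],
    [1,0,0,0,0,0,0],
    [1,0,0,0,0,0,0],
    [1,0,0,0,0,0,0],
    [1,0,0,0,0,0,0]
  ]
}}

```text
clock: 11.75
ee_pos: [499.8, 162.3, 74.8]
ee_rot: [[0.965, 0.225, 0.136], [0.223, -0.974, 0.031], [0.14, 0.0, -0.99]]
force: [-0.6, -0.2, -3.2]
gripper_width: 22.5
grasp_force: 59.1
```

{"name": "move_arm", "arguments": {
  "series": [
    [2,0,0.1,0,0,0,0],
    [2,0,0.1,0,0,0,0],
    [2,0,0.1,0,0,0,0],
    [2,0,0.1,0,0,0,0],
    [2,0,0.1,0,0,0,0]
  ]
}}

```text
clock: 12.25
ee_pos: [509.3, 164.4, 75.8]
ee_rot: [[0.965, 0.225, 0.136], [0.223, -0.974, 0.031], [0.139, 0.0, -0.99]]
force: [-0.8, 0.2, -1.2]
gripper_width: 22.1
grasp_force: 59.3
```

```bash
cat >> h.py <<'E'
def stat():
    s=env.state();t=.14;p=rack(s['ee_pos']);e=np.array([np.cos(t),0,np.sin(t)]);n=np.array([-np.sin(t),0,np.cos(t)])
    a=np.radians(YAW);f=s['force'];fl=f[0]*np.cos(a)+f[1]*np.sin(a)
    print('s %.2f lat %.2f clr %.2f | level %.2f fz %.2f'%(p@e-1.2,p[1],p@n-42.7,fl,f[2]),'clock',s['clock'])
E
python3 -c "
from h import *
stat()"
```

```text
s -61.29 lat -0.13 clr -0.05 | level -0.69 fz -1.15 clock 12.25
```

{"name": "move_arm", "arguments": {
  "series": [
    [2,0,0,0,0,0,0],
    [2,0,0,0,0,0,0],
    [2,0,0,0,0,0,0],
    [1,0,0,0,0,0,0],
    [1,0,0,0,0,0,0]
  ]
}}

```text
clock: 12.75
ee_pos: [517.0, 166.3, 77.0]
ee_rot: [[0.965, 0.225, 0.136], [0.223, -0.974, 0.031], [0.14, 0.0, -0.99]]
force: [-2.2, -0.4, 1.7]
gripper_width: 22.2
grasp_force: 59.4
```

```bash
python3 -c "
from h import *
stat()"
```

```text
s -53.32 lat -0.09 clr -0.06 | level -2.22 fz 1.72 clock 12.75
```

{"name": "move_arm", "arguments": {
  "series": [
    [1,0,-0.2,0,0,0,0],
    [1,0,0,0,0,0,0],
    [1,0,0,0,0,0,0],
    [1,0,0,0,0,0,0],
    [1,0,0,0,0,0,0]
  ]
}}

```text
clock: 13.25
ee_pos: [522.0, 167.5, 77.8]
ee_rot: [[0.965, 0.225, 0.136], [0.223, -0.974, 0.032], [0.14, 0.0, -0.99]]
force: [-0.4, 0.4, -1.4]
gripper_width: 22.4
grasp_force: 59.1
```

```bash
python3 -c "
from h import *
stat()"
```

```text
s -48.14 lat -0.05 clr 0.07 | level -0.28 fz -1.39 clock 13.25
```

Contact has not come yet, so I'll creep on.

{"name": "move_arm", "arguments": {
  "series": [
    [0.7,0,0,0,0,0,0],
    [0.7,0,0,0,0,0,0],
    [0.7,0,0,0,0,0,0],
    [0.7,0,0,0,0,0,0],
    [0.7,0,0,0,0,0,0]
  ]
}}

```text
clock: 13.75
ee_pos: [523.3, 167.3, 78.2]
ee_rot: [[0.965, 0.225, 0.133], [0.223, -0.974, 0.029], [0.136, 0.001, -0.991]]
force: [-7.7, 0.4, 5.6]
gripper_width: 22.5
grasp_force: 60.1
```

```bash
python3 -c "
from h import *
stat()"
```

```text
s -46.85 lat -0.48 clr 0.27 | level -7.40 fz 5.62 clock 13.75
```

{"name": "move_arm", "arguments": {
  "series": [
    [0,0,-0.4,0,0,0,0],
    [0,0,-0.4,0,0,0,0],
    [0,0,0,0,0,0,0],
    [0,0,0,0,0,0,0],
    [0,0,0,0,0,0,0]
  ]
}}

```text
clock: 14.25
ee_pos: [524.7, 167.8, 78.8]
ee_rot: [[0.965, 0.225, 0.135], [0.223, -0.974, 0.031], [0.139, 0.001, -0.99]]
force: [-2.9, -0.6, -1.8]
gripper_width: 22.4
grasp_force: 59.3
```

```bash
python3 -c "
from h import *
stat()"
```

```text
s -45.28 lat -0.38 clr 0.64 | level -2.97 fz -1.81 clock 14.25
```

{"name": "move_arm", "arguments": {
  "series": [
    [0.7,0,0,0,0,0,0],
    [0.7,0,0,0,0,0,0],
    [0.7,0,0,0,0,0,0],
    [0,0,0,0,0,0,0],
    [0,0,0,0,0,0,0]
  ]
}}

```text
clock: 14.75
ee_pos: [527.7, 169.0, 79.4]
ee_rot: [[0.965, 0.225, 0.137], [0.223, -0.974, 0.032], [0.141, -0.0, -0.99]]
force: [-1.1, -0.3, -4.5]
gripper_width: 22.4
grasp_force: 59.1
```

```bash
python3 -c "
from h import *
stat()"
```

```text
s -42.05 lat 0.09 clr 0.86 | level -1.14 fz -4.52 clock 14.75
```

{"name": "move_arm", "arguments": {
  "series": [
    [0.5,0,0.3,0,0,0,0],
    [0.5,0,0.3,0,0,0,0],
    [0.5,0,0,0,0,0,0],
    [0,0,0,0,0,0,0],
    [0,0,0,0,0,0,0]
  ]
}}

```text
clock: 15.25
ee_pos: [528.3, 168.9, 79.2]
ee_rot: [[0.965, 0.225, 0.136], [0.223, -0.974, 0.031], [0.139, 0.0, -0.99]]
force: [-5.8, 0.3, 0.6]
gripper_width: 22.0
grasp_force: 59.5
```

```bash
python3 -c "
from h import *
stat()"
```

```text
s -41.48 lat -0.11 clr 0.49 | level -5.60 fz 0.64 clock 15.25
```

{"name": "move_arm", "arguments": {
  "series": [
    [0.5,0,0,0,0,0,0],
    [0.5,0,0,0,0,0,0],
    [0.5,0,0,0,0,0,0],
    [0,0,0,0,0,0,0],
    [0,0,0,0,0,0,0]
  ]
}}

```text
clock: 15.75
ee_pos: [529.9, 169.2, 79.3]
ee_rot: [[0.965, 0.225, 0.136], [0.223, -0.974, 0.031], [0.14, 0.0, -0.99]]
force: [-4.4, -0.7, 0.6]
gripper_width: 22.2
grasp_force: 59.6
```

```bash
python3 -c "
from h import *
stat()"
```

```text
s -39.86 lat -0.18 clr 0.38 | level -4.45 fz 0.59 clock 15.75
```

{"name": "move_arm", "arguments": {
  "series": [
    [0.5,0,0,0,0,0,0],
    [0.5,0,0,0,0,0,0],
    [0.5,0,0,0,0,0,0],
    [0,0,0,0,0,0,0],
    [0,0,0,0,0,0,0]
  ]
}}

```text
clock: 16.25
ee_pos: [530.7, 169.3, 79.4]
ee_rot: [[0.965, 0.225, 0.135], [0.223, -0.974, 0.031], [0.138, 0.001, -0.99]]
force: [-7.0, -1.3, 2.8]
gripper_width: 22.8
grasp_force: 59.9
```

```bash
python3 -c "
from h import *
stat()"
```

```text
s -39.08 lat -0.27 clr 0.44 | level -7.11 fz 2.83 clock 16.25
```

{"name": "move_arm", "arguments": {
  "series": [
    [0.4,0,-0.3,0,0,0,0],
    [0.4,0,0,0,0,0,0],
    [0,0,0,0,0,0,0],
    [0,0,0,0,0,0,0],
    [0,0,0,0,0,0,0]
  ]
}}

```text
clock: 16.75
ee_pos: [530.9, 169.3, 79.7]
ee_rot: [[0.965, 0.225, 0.134], [0.223, -0.974, 0.03], [0.137, 0.001, -0.991]]
force: [-8.2, -1.0, 3.0]
gripper_width: 22.0
grasp_force: 60.0
```

```bash
python3 -c "
from h import *
stat()"
```

```text
s -38.81 lat -0.34 clr 0.66 | level -8.22 fz 2.97 clock 16.75
```

{"name": "move_arm", "arguments": {
  "series": [
    [0.5,0,0,0,0.05,0,0],
    [0,0,0.2,0,0,0,0],
    [0,0,0,0,0,0,0],
    [0,0,0,0,0,0,0],
    [0,0,0,0,0,0,0]
  ]
}}

```text
clock: 17.25
ee_pos: [530.9, 169.2, 79.5]
ee_rot: [[0.964, 0.225, 0.138], [0.223, -0.974, 0.031], [0.141, 0.001, -0.99]]
force: [-10.9, -0.3, 5.1]
gripper_width: 22.5
grasp_force: 60.1
```

```bash
python3 -c "
from h import *
stat();print(plan(deck(-38,0),YAW,8.02))"
```

```text
s -38.84 lat -0.40 clr 0.46 | level -10.66 fz 5.14 clock 17.25
(array([ 0.84179957, -0.40714853,  0.46151073]), array([ 0.01380324, -0.01744247, -0.028811  ]))
```

{"name": "move_arm", "arguments": {
  "series": [
    [0,0,-0.3,0,0,0,0],
    [0,0,-0.3,0,0,0,0],
    [0,0,0,0,0,0,0],
    [0,0,0,0,0,0,0],
    [0,0,0,0,0,0,0]
  ]
}}

```text
clock: 17.75
ee_pos: [531.1, 169.2, 79.7]
ee_rot: [[0.964, 0.225, 0.138], [0.223, -0.974, 0.031], [0.142, 0.001, -0.99]]
force: [-8.4, 0.1, 2.3]
gripper_width: 22.1
grasp_force: 59.7
```

```bash
python3 -c "
from h import *
stat()"
```

```text
s -38.64 lat -0.42 clr 0.67 | level -8.20 fz 2.27 clock 17.75
```

{"name": "move_arm", "arguments": {
  "series": [
    [0.4,0,-0.3,0,0,0,0],
    [0.4,0,0,0,0,0,0],
    [0,0,0,0,0,0,0],
    [0,0,0,0,0,0,0],
    [0,0,0,0,0,0,0]
  ]
}}

```text
clock: 18.25
ee_pos: [531.3, 169.2, 80.0]
ee_rot: [[0.965, 0.225, 0.137], [0.223, -0.974, 0.03], [0.14, 0.001, -0.99]]
force: [-9.1, 1.0, 1.9]
gripper_width: 22.4
grasp_force: 59.9
```

```bash
python3 -c "
from h import *
stat()"
```

```text
s -38.39 lat -0.50 clr 0.87 | level -8.64 fz 1.91 clock 18.25
```

{"name": "move_arm", "arguments": {
  "series": [
    [0.5,0,0,0,0,0,0],
    [0,0,0,0,0,0,0],
    [0,0,0,0,0,0,0],
    [0,0,0,0,0,0,0],
    [0,0,0,0,0,0,0]
  ]
}}

```text
clock: 18.75
ee_pos: [531.4, 169.2, 80.0]
ee_rot: [[0.965, 0.225, 0.136], [0.223, -0.974, 0.03], [0.14, 0.001, -0.99]]
force: [-11.2, 0.7, 3.3]
gripper_width: 22.5
grasp_force: 60.0
```

```bash
python3 -c "
from h import *
stat()"
```

```text
s -38.32 lat -0.52 clr 0.93 | level -10.75 fz 3.33 clock 18.75
```

{"name": "move_arm", "arguments": {
  "series": [
    [0,0,-0.2,0,0,0,0],
    [0,0,0,0,0,0,0],
    [0,0,0,0,0,0,0],
    [0,0,0,0,0,0,0],
    [0,0,0,0,0,0,0]
  ]
}}

```text
clock: 19.25
ee_pos: [531.5, 169.2, 80.1]
ee_rot: [[0.965, 0.225, 0.137], [0.223, -0.974, 0.03], [0.14, 0.001, -0.99]]
force: [-9.7, 0.6, 3.3]
gripper_width: 22.2
grasp_force: 59.8
```

{"name": "move_arm", "arguments": {
  "series": [
    [0,0,0,0,0,0,0],
    [0,0,0,0,0,0,0],
    [0,0,0,0,0,0,0],
    [0,0,0,0,0,0,0],
    [0,0,0,0,0,0,0]
  ]
}}

```text
clock: 19.75
ee_pos: [531.5, 169.2, 80.1]
ee_rot: [[0.965, 0.225, 0.137], [0.223, -0.974, 0.03], [0.14, 0.001, -0.99]]
force: [-10.3, 1.0, 3.2]
gripper_width: 22.6
grasp_force: 59.8
```

{"name": "move_arm", "arguments": {
  "series": [
    [0,0,0,0,0,0,0],
    [0,0,0,0,0,0,0],
    [0,0,0,0,0,0,0],
    [0,0,0,0,0,0,0],
    [0,0,0,0,0,0,0]
  ]
}}

```text
clock: 20.25
ee_pos: [531.5, 169.2, 80.1]
ee_rot: [[0.965, 0.225, 0.137], [0.223, -0.974, 0.03], [0.14, 0.001, -0.99]]
force: [-9.8, -0.1, 2.7]
gripper_width: 22.4
grasp_force: 59.8
```

```bash
python3 -c "
from h import *
stat();print(env.state()['wrist_torque'])"
```

```text
s -38.25 lat -0.54 clr 1.01 | level -9.55 fz 2.71 clock 20.25
[-0.13137266  3.24592357  0.2508679 ]
```

{"name": "move_arm", "arguments": {
  "series": [
    [-0.4,0,0.2,0,0.1,0,0],
    [0,0,0.2,0,0,0,0],
    [0,0,0,0,0,0,0],
    [0,0,0,0,0,0,0],
    [0,0,0,0,0,0,0]
  ]
}}

```text
clock: 20.75
ee_pos: [531.3, 169.2, 79.6]
ee_rot: [[0.963, 0.225, 0.147], [0.223, -0.974, 0.033], [0.15, 0.001, -0.989]]
force: [-10.6, 1.3, 1.9]
gripper_width: 22.2
grasp_force: 59.7
```

```bash
python3 -c "
from h import *
stat();print(env.state()['wrist_torque'])"
```

```text
s -38.50 lat -0.49 clr 0.54 | level -10.06 fz 1.91 clock 20.75
[-0.03120743  3.21797861  0.2406254 ]
```

{"name": "move_arm", "arguments": {
  "series": [
    [-0.3,0,0.15,0,0.07,0,0],
    [0,0,0,0,0,0,0],
    [0,0,0,0,0,0,0],
    [0,0,0,0,0,0,0],
    [0,0,0,0,0,0,0]
  ]
}}

```text
clock: 21.25
ee_pos: [531.2, 169.2, 79.3]
ee_rot: [[0.962, 0.225, 0.154], [0.222, -0.974, 0.034], [0.158, 0.001, -0.987]]
force: [-8.6, -0.3, 0.6]
gripper_width: 22.5
grasp_force: 59.6
```

```bash
python3 -c "
from h import *
stat();print(env.state()['wrist_torque'])"
```

```text
s -38.66 lat -0.48 clr 0.24 | level -8.40 fz 0.59 clock 21.25
[-0.08726256  3.02118341  0.18601278]
```

Now flat and hardly bearing down. I'll bring the push to about 10 N and hold it.

{"name": "move_arm", "arguments": {
  "series": [
    [0.4,0,0,0,0,0,0],
    [0,0,0,0,0,0,0],
    [0,0,0,0,0,0,0],
    [0,0,0,0,0,0,0],
    [0,0,0,0,0,0,0]
  ]
}}

```text
clock: 21.75
ee_pos: [531.2, 169.2, 79.3]
ee_rot: [[0.962, 0.225, 0.154], [0.222, -0.974, 0.034], [0.157, 0.001, -0.988]]
force: [-9.7, 0.7, 1.7]
gripper_width: 22.4
grasp_force: 59.8
```

{"name": "move_arm", "arguments": {
  "series": [
    [0,0,0,0,0,0,0],
    [0,0,0,0,0,0,0],
    [0,0,0,0,0,0,0],
    [0,0,0,0,0,0,0],
    [0,0,0,0,0,0,0]
  ]
}}

```text
clock: 22.25
ee_pos: [531.3, 169.2, 79.4]
ee_rot: [[0.962, 0.225, 0.154], [0.222, -0.974, 0.034], [0.157, 0.001, -0.988]]
force: [-9.6, 1.1, 2.2]
gripper_width: 22.4
grasp_force: 59.8
```

{"name": "move_arm", "arguments": {
  "series": [
    [0,0,0,0,0,0,0],
    [0,0,0,0,0,0,0],
    [0,0,0,0,0,0,0],
    [0,0,0,0,0,0,0],
    [0,0,0,0,0,0,0]
  ]
}}

```text
clock: 22.75
ee_pos: [531.2, 169.2, 79.3]
ee_rot: [[0.962, 0.225, 0.154], [0.222, -0.974, 0.034], [0.157, 0.001, -0.988]]
force: [-9.5, 0.5, 3.1]
gripper_width: 22.4
grasp_force: 59.8
```

```bash
python3 -c "
from h import *
stat()"
```

```text
s -38.58 lat -0.52 clr 0.29 | level -9.10 fz 3.14 clock 22.75
```

{"name": "move_arm", "arguments": {
  "series": [
    [0,0,0,0,0,0,0.55],
    [0,0,0,0,0,0,0.55],
    [0,0,0,0,0,0,0.55],
    [0,0,0,0,0,0,0.55],
    [0,0,0,0,0,0,0.55]
  ]
}}

```text
clock: 23.25
ee_pos: [534.2, 170.4, 80.7]
ee_rot: [[0.961, 0.225, 0.159], [0.222, -0.974, 0.037], [0.164, -0.0, -0.986]]
force: [-0.4, -0.2, 0.0]
gripper_width: 46.9
grasp_force: 0.0
```

```bash
python3 -c "
from h import *
stat();print(env.state()['gripper_width'])"
```

```text
s -35.25 lat 0.01 clr 1.16 | level -0.49 fz 0.03 clock 23.25
46.927100641961104
```

{"name": "move_arm", "arguments": {
  "series": [
    [0,0,-10,0,0,0,0.55],
    [0,0,-30,0,0,0,0.55],
    [0,0,-40,0,0,0,0.55],
    [0,0,-40,0,0,0,0.55],
    [0,0,-15,0,-0.5,0,0.55]
  ]
}}

```text
clock: 23.75
ee_pos: [512.2, 165.4, 219.2]
ee_rot: [[0.967, 0.227, 0.114], [0.225, -0.974, 0.029], [0.117, -0.002, -0.993]]
force: [-0.3, 0.1, -0.2]
gripper_width: 46.6
grasp_force: 0.0
```

{"name": "move_arm", "arguments": {
  "series": [
    [0,0,0,0,-1,0,0.55],
    [0,0,0,0,0,0,0.55],
    [0,0,0,0,0,0,0.55],
    [0,0,0,0,0,0,0.55],
    [0,0,0,0,0,0,0.55]
  ]
}}

```text
clock: 24.25
ee_pos: [511.5, 164.8, 213.4]
ee_rot: [[0.974, 0.226, 0.006], [0.226, -0.974, 0.001], [0.006, 0.0, -1.0]]
force: [0.6, 0.1, 0.0]
gripper_width: 46.8
grasp_force: 0.0
```

Run:
```python
from h import *
import pickle
np.set_printoptions(precision=3,suppress=True)
c=env.calibration('wrist');im=snap('wrist','w4.png');pickle.dump(c,open('w4.pkl','wb'))
s=env.state();print(s['ee_pos'],s['force'],s['clock'])
h=cv2.cvtColor(im,cv2.COLOR_RGB2HSV);m=cv2.inRange(h,(0,150,80),(8,255,255))
n,l,st,ce=cv2.connectedComponentsWithStats(m);print([(st[i],ce[i]) for i in range(1,n) if st[i,4]>100])
```

```text
[511.591 164.923 213.496] [ 0.217 -0.801  0.057] 24.3
[(array([164, 137,  23,  21, 366], dtype=int32), array([175.046, 146.784])), (array([498, 294,  72,  25, 919], dtype=int32), array([537.542, 306.025]))]
```

View pics/w4.png

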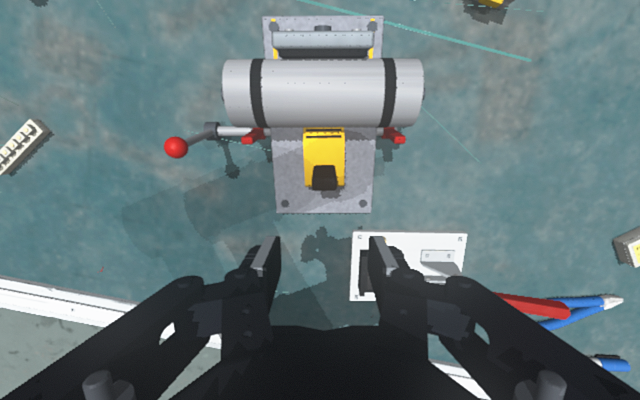

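The roller rests against the back stop at (323,92) with the chock under it at (324,160). The ball is at (175,147).

Run:
```python
from h import *
import pickle
np.set_printoptions(precision=2,suppress=True)
w=[pickle.load(open(f'w{i}.pkl','rb')) for i in(1,3,4)]
px=[(232,237),(146,134),(175,146.8)]
for i,j in((0,1),(0,2),(1,2)):
    p,e=tri(ray('w',*px[i],cal=w[i]),ray('w',*px[j],cal=w[j]));print(p,e,rack(p))
B=np.array([526.7,305.5,119.7]);print(plan(B+[0,0,40],YAW,0),plan(B-[0,0,18.7],YAW,0))
R=np.array(env.state()['ee_rot']);r=rack(B);
sh=r+[93*np.sin(.14),0,-93*np.cos(.14)];print('shaft',sh+[0,0,42])
for q in np.linspace(0,1.25,11):
    print(round(q,3),np.array([-93*np.sin(.14+q)+93*np.sin(.14),93*np.cos(.14+q)-93*np.cos(.14)]))
```

```text
[526.85 305.27 119.89] 0.010691494273616023 [-16.21 132.98  77.89]
[527.38 304.7  121.94] 0.8637313963521158 [-15.83 132.31  79.94]
[526.59 307.7  116.35] 0.45348127551923717 [-15.91 135.41  74.35]
(array([  46.12, -133.56,   54.03]), array([ 0.  , -0.06, -0.03])) (array([  45.77, -133.57,  112.73]), array([ 0.  , -0.06, -0.03]))
shaft [ -3.33 133.24  27.61]
0.0 [0. 0.]
0.125 [-11.38  -2.34]
0.25 [-22.38  -6.07]
0.375 [-32.83 -11.15]
0.5 [-42.56 -17.5 ]
0.625 [-51.43 -25.  ]
0.75 [-59.29 -33.55]
0.875 [-66.02 -43.02]
1.0 [-71.53 -53.25]
1.125 [-75.71 -64.09]
1.25 [-78.51 -75.37]
```

{"name": "move_arm", "arguments": {
  "series": [
    [15.3,-44.5,0,0,-0.06,0,0.55],
    [15.3,-44.5,0,0,0,0,0.55],
    [15.3,-44.5,0,0,0,0,0.55],
    [0,0,0,0,0,0,0.55],
    [0,0,0,0,0,0,0.55]
  ]
}}

```text
clock: 24.8
ee_pos: [526.3, 306.4, 213.0]
ee_rot: [[0.974, 0.227, -0.001], [0.227, -0.974, -0.001], [-0.001, 0.001, -1.0]]
force: [-0.7, 0.5, -1.0]
gripper_width: 47.5
grasp_force: 0.0
```

Run:
```python
from h import *
import pickle
np.set_printoptions(precision=2,suppress=True)
c=env.calibration('wrist');im=snap('wrist','w5.png')
h=cv2.cvtColor(im,cv2.COLOR_RGB2HSV);m=cv2.inRange(h,(0,150,80),(8,255,255))
n,l,st,ce=cv2.connectedComponentsWithStats(m);L=[(st[i],ce[i]) for i in range(1,n) if st[i,4]>100];print(L)
w=pickle.load(open('w4.pkl','rb'));w1=pickle.load(open('w1.pkl','rb'))
for _,q in L:
    r=ray('w',*q,cal=c);print(tri(r,ray('w',175,146.8,cal=w)),tri(r,ray('w',232,237,cal=w1)))
print(env.state()['ee_pos'],plan((526.8,305.5,101),YAW,0))
```

```text
[(array([184,   0,  68,  22, 733], dtype=int32), array([213.96,  12.1 ])), (array([512, 175,  17,  12, 101], dtype=int32), array([521.2 , 181.23])), (array([313, 186,  20,  19, 293], dtype=int32), array([322.46, 195.27])), (array([576, 322,  64,  25, 814], dtype=int32), array([611.26, 334.15]))]
(array([577.83, 258.9 , 361.42]), np.float64(129.70242075051587)) (array([580.67, 263.92, 347.39]), np.float64(131.19427590993726))
(array([571.07, 234.91, 267.36]), np.float64(33.17852990489887)) (array([572.69, 233.63, 265.75]), np.float64(29.92185992441743))
(array([526.82, 307.2 , 117.74]), np.float64(0.2417426140610431)) (array([526.3 , 307.11, 116.1 ]), np.float64(0.46962086463262537))
(array([555.31, 218.01, 303.44]), np.float64(11.510858094162879)) (array([557.17, 216.93, 302.12]), np.float64(16.139445065245976))
[526.33 305.47 213.29] (array([  0.57,  -0.01, 112.29]), array([ 0.01,  0.01, -0.02]))
```

{"name": "move_arm", "arguments": {
  "series": [
    [0.6,-1.4,20,0,0,0,0.55],
    [0,0,35,0,0,0,0.55],
    [0,0,35,0,0,0,0.55],
    [0,0,15,0,0,0,0.55],
    [0,0,8.5,0,0,0,0.55]
  ]
}}

```text
clock: 25.35
ee_pos: [526.4, 305.0, 98.8]
ee_rot: [[0.975, 0.224, -0.002], [0.224, -0.975, -0.002], [-0.003, 0.002, -1.0]]
force: [0.4, 0.7, 0.3]
gripper_width: 46.9
grasp_force: 0.0
```

{"name": "move_arm", "arguments": {
  "series": [
    [0,0,0,0,0,0,0.1],
    [0,0,0,0,0,0,0.1],
    [0,0,0,0,0,0,0.1],
    [0,0,0,0,0,0,0.1],
    [0,0,0,0,0,0,0.1]
  ]
}}

```text
clock: 25.85
ee_pos: [528.0, 308.0, 101.7]
ee_rot: [[0.974, 0.226, 0.003], [0.226, -0.974, 0.002], [0.003, -0.001, -1.0]]
force: [0.4, 1.0, 3.3]
gripper_width: 8.7
grasp_force: 1.9
```

Run:
```python
from h import *
im=env.capture('wrist');cv2.imwrite('pics/w6.png',cv2.resize(im[120:320,170:490,::-1],(800,500)))
h=cv2.cvtColor(im,cv2.COLOR_RGB2HSV);m=cv2.inRange(h,(0,150,80),(8,255,255))
n,l,st,ce=cv2.connectedComponentsWithStats(m);print([(st[i],ce[i]) for i in range(1,n) if st[i,4]>60]);print(env.state()['ee_pos'],env.state()['force'],env.state()['gripper_width'])
```

```text
[(array([585, 203,  55,  22, 585], dtype=int32), array([618.43418803, 212.15213675])), (array([399, 209,  17,  17, 185], dtype=int32), array([406.39459459, 218.8       ])), (array([314, 230,  20,  33, 509], dtype=int32), array([324.33595285, 245.60117878]))]
[527.96030285 307.9350797  101.59863772] [-0.40373663  0.55995011  2.97143096] 8.564232605442413
```

View pics/w6.png

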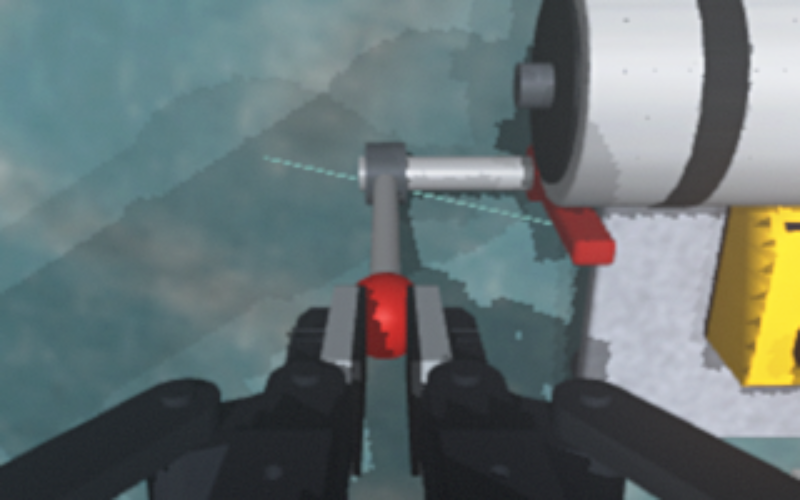

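Run:
```python
from h import *
np.set_printoptions(precision=1,suppress=True)
o,d=ray('wrist',324,246)
for z in(124,116,108,100,92,84,76):
    p=rack(o+d*(z-o[2])/d[2]);v=p[[0,2]]+[3.3,42-27.6];print(z,p,'r',np.linalg.norm(v),'q',np.arctan2(-v[0],v[1])-.14)
print(rack(env.state()['ee_pos']))
```

```text
124 [-13.1 134.4  82. ] r 96.89607875598645 q -0.03876686796085019
116 [-16.7 134.5  74. ] r 89.40421221771243 q 0.010022399358329437
108 [-20.2 134.5  66. ] r 82.16365671162247 q 0.06756879854146844
100 [-23.8 134.5  58. ] r 75.24699358880098 q 0.13595773397126004
92 [-27.4 134.5  50. ] r 68.75204609357395 q 0.21771480310225266
84 [-30.9 134.6  42. ] r 62.80977533732249 q 0.31570860213753354
76 [-34.5 134.6  34. ] r 57.591511108574636 q 0.43277245973858147
[-14.5 135.3  59.6]
```

Run:
```python
from h import *
a=env.capture('top');b=env.capture('scene')
for n,im in(('top',a),('scene',b)):
    m=cv2.inRange(cv2.cvtColor(im,cv2.COLOR_RGB2HSV),(0,140,70),(8,255,255))
    k,l,st,ce=cv2.connectedComponentsWithStats(m);print(n,[(st[i],ce[i]) for i in range(1,k) if st[i,4]>3])
A=cv2.resize(a[215:275,175:245,::-1],(466,400),interpolation=cv2.INTER_CUBIC);B=cv2.resize(b[260:340,305:360,::-1],(275,400),interpolation=cv2.INTER_CUBIC)
cv2.imwrite('pics/z7.png',np.hstack([A,B]))
```

```text
top [(array([ 97, 178,   3,   3,   6], dtype=int32), array([ 98.16666667, 179.16666667])), (array([150, 183,  29,  23, 239], dtype=int32), array([164.49372385, 194.29707113])), (array([285, 227,   5,   6,  22], dtype=int32), array([286.86363636, 229.81818182])), (array([229, 242,   5,   5,  16], dtype=int32), array([230.875, 244.125])), (array([344, 279,  31,  11, 156], dtype=int32), array([359.38461538, 284.23076923])), (array([341, 287,   2,   4,   4], dtype=int32), array([341.25, 288.5 ]))]
scene [(array([393, 164,   6,  27, 103], dtype=int32), array([395.58252427, 176.61165049])), (array([244, 359,  23,  35, 312], dtype=int32), array([255.38461538, 378.18589744]))]
```

View pics/z7.png

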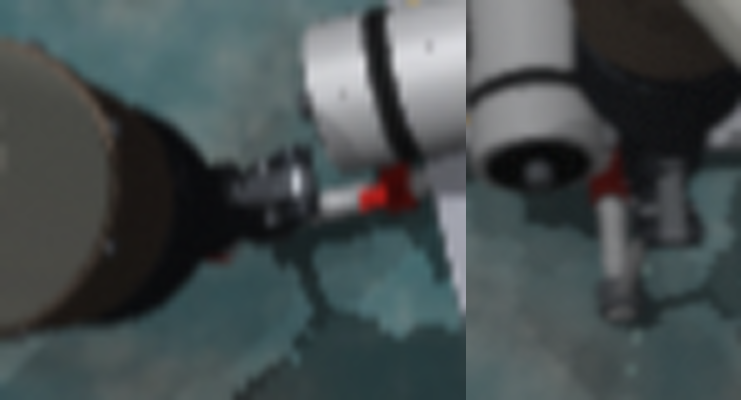

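The views suggest the ball has hardly moved, but the fingers have not gripped it. I'll try a small downhill shift and see what follows.

{"name": "move_arm", "arguments": {
  "series": [
    [-1,0,0,0,0,0,0.1],
    [-2,0,0,0,0,0,0.1],
    [-2,0,0,0,0,0,0.1],
    [0,0,0,0,0,0,0.1],
    [0,0,0,0,0,0,0.1]
  ]
}}

```text
clock: 26.5
ee_pos: [522.2, 306.5, 100.5]
ee_rot: [[0.974, 0.226, 0.0], [0.226, -0.974, 0.001], [0.0, -0.001, -1.0]]
force: [-1.1, 1.8, 5.6]
gripper_width: 8.6
grasp_force: 3.1
```

```bash
cat >> h.py <<'E'
def ball():
    im=env.capture('wrist');m=cv2.inRange(cv2.cvtColor(im,cv2.COLOR_RGB2HSV),(0,150,60),(8,255,255))
    k,l,st,ce=cv2.connectedComponentsWithStats(m)
    s=env.state();print('tcp',rack(s['ee_pos'])+[0,0,42],'F',s['force'],'w',s['gripper_width'],s['grasp_force'],'t',s['clock'])
    for i in range(1,k):
        if st[i,4]>100:
            o,d=ray('wrist',*ce[i]); t=np.linspace(50,400,3500); n=d/np.linalg.norm(d)
            P=np.array([rack(o+n*x) for x in t]); v=P[:,[0,2]]+[3.3,42-27.6]; j=np.where(np.diff(np.sign(np.hypot(*v.T)-93)))[0]
            print(st[i],ce[i],[(P[a]+[0,0,42],round(float(np.arctan2(-v[a,0],v[a,1])-.14),3)) for a in j])
E
python3 -c "
from h import *
np.set_printoptions(precision=1,suppress=True)
ball()"
```

```text
tcp [-20.4 135.2 100.6] F [-1.2  3.6  5.7] w 8.560290581239947 3.1653950549662113 t 26.55
[582 194  58  28 699] [616.5 206.2] [(array([  2.8, -23.2, 120.4]), -0.206)]
[392 197  24  25 336] [404.8 210.1] [(array([  0.9,  90.6, 120.5]), -0.185), (array([-51.8,  39.5, -51.7]), 2.453)]
[313 229  22  33 513] [324.3 244.8] [(array([-20. , 134.2, 119.1]), 0.04), (array([-82.3, 134.3, -21.3]), 1.985)]
```

The ball follows the fingers, so it is captured. I'll follow the lever's arc.

{"name": "move_arm", "arguments": {
  "series": [
    [-3.6,0,0.6,0,0,0,0.1],
    [-3.6,0,0.8,0,0,0,0.1],
    [-3.6,0,1.0,0,0,0,0.1],
    [-3.6,0,1.2,0,0,0,0.1],
    [-3.5,0,1.4,0,0,0,0.1]
  ]
}}

```text
clock: 27.05
ee_pos: [504.7, 302.3, 95.5]
ee_rot: [[0.974, 0.226, 0.0], [0.226, -0.974, 0.001], [0.0, -0.0, -1.0]]
force: [-0.9, 2.8, 6.3]
gripper_width: 8.8
grasp_force: 3.6
```

```bash
python3 -c "
from h import *
np.set_printoptions(precision=1,suppress=True)
ball()"
```

```text
tcp [-39.3 135.1  95.2] F [-2.6  2.2  5.8] w 8.84196113316173 3.587181195616722 t 27.1
[ 574  168   66   44 1025] [613.1 186.6] [(array([ -4. , -12.9, 120.7]), -0.132)]
[392 176  26  37 544] [404.9 194.8] [(array([ -8. ,  92.7, 120.6]), -0.089), (array([-51. ,  42. , -52.2]), 2.463)]
[311 227  25  33 540] [324.1 242. ] [(array([-36.8, 134.2, 114.4]), 0.228), (array([-89.5, 134.4,  -7.1]), 1.814)]
```

{"name": "move_arm", "arguments": {
  "series": [
    [-3.5,0,1.5,0,0,0,0.1],
    [-3.4,0,1.6,0,0,0,0.1],
    [-3.3,0,1.8,0,0,0,0.1],
    [-3.2,0,1.9,0,0,0,0.1],
    [-3.1,0,2.0,0,0,0,0.1]
  ]
}}

```text
clock: 27.6
ee_pos: [487.9, 298.3, 86.8]
ee_rot: [[0.974, 0.226, -0.001], [0.226, -0.974, -0.0], [-0.001, -0.0, -1.0]]
force: [-3.0, 2.2, 8.3]
gripper_width: 8.9
grasp_force: 4.7
```

```bash
python3 -c "
from h import *
np.set_printoptions(precision=1,suppress=True)
ball()"
```

```text
tcp [-56.5 135.   86.4] F [-4.7  2.5  8. ] w 8.413841671918659 4.690800625830889 t 27.65
[390 136  16  11 103] [396.6 142. ] [(array([  1.8, 100.7, 120.5]), -0.195), (array([ -9.6,  54.1, -65.1]), 2.933)]
[ 589  140   51   61 1220] [617.  165.5] [(array([ -9.2,  -3.1, 120.4]), -0.076)]
[394 155  26  49 758] [406.6 179.8] [(array([-15.9,  94.6, 119.7]), -0.004), (array([-49.6,  43.6, -53. ]), 2.48)]
[310 225  28  34 561] [324.  240.2] [(array([-52.5, 134.1, 106.6]), 0.417), (array([-94.4, 134.3,   8.8]), 1.634)]
```

{"name": "move_arm", "arguments": {
  "series": [
    [-3.1,0,2.1,0,0,0,0.1],
    [-3.0,0,2.2,0,0,0,0.1],
    [-2.9,0,2.4,0,0,0,0.1],
    [-2.8,0,2.5,0,0,0,0.1],
    [-2.6,0,2.6,0,0,0,0.1]
  ]
}}

```text
clock: 28.15
ee_pos: [473.1, 294.5, 74.3]
ee_rot: [[0.974, 0.225, -0.003], [0.225, -0.974, -0.001], [-0.003, 0.001, -1.0]]
force: [-4.5, 2.1, 6.7]
gripper_width: 8.5
grasp_force: 3.8
```

{"name": "move_arm", "arguments": {
  "series": [
    [-2.5,0,2.7,0,0,0,0.1],
    [-2.4,0,2.8,0,0,0,0.1],
    [-2.3,0,2.9,0,0,0,0.1],
    [-2.2,0,3,0,0,0,0.1],
    [-2.1,0,3.1,0,0,0,0.1]
  ]
}}

```text
clock: 28.65
ee_pos: [462.6, 291.8, 59.4]
ee_rot: [[0.974, 0.225, -0.002], [0.225, -0.974, -0.001], [-0.002, 0.001, -1.0]]
force: [-3.3, 1.6, 4.3]
gripper_width: 8.7
grasp_force: 2.0
```

```bash
python3 -c "
from h import *
np.set_printoptions(precision=1,suppress=True)
ball()"
```

```text
tcp [-82.2 134.4  58.9] F [-2.8  1.4  2.3] w 8.380366674647513 1.7169661447405815 t 28.7
[ 401   94   25  100 1760] [412.2 144.6] [(array([-23.2, 100.7, 118.5]), 0.076), (array([-35.8,  46.1, -59.5]), 2.644)]
[633 109   7  35 137] [637.1 126. ] [(array([-16.8,  20.6, 119.6]), 0.005)]
[310 227  26  33 523] [323.9 242.3] [(array([-77.2, 133.6,  84.1]), 0.779), (array([-94.9, 133.6,  43.6]), 1.258)]
```

{"name": "move_arm", "arguments": {
  "series": [
    [-2.0,0,3.1,0,0,0,0.1],
    [-1.9,0,3.2,0,0,0,0.1],
    [-1.7,0,3.3,0,0,0,0.1],
    [-1.6,0,3.4,0,0,0,0.1],
    [-1.4,0,3.4,0,0,0,0.1]
  ]
}}

```text
clock: 29.2
ee_pos: [455.1, 290.2, 43.3]
ee_rot: [[0.974, 0.225, -0.0], [0.225, -0.974, -0.0], [-0.0, 0.0, -1.0]]
force: [-1.5, 0.1, 2.6]
gripper_width: 8.6
grasp_force: 1.2
```

{"name": "move_arm", "arguments": {
  "series": [
    [-1.3,0,3.5,0,0,0,0.1],
    [-1.1,0,3.5,0,0,0,0.1],
    [-1.0,0,3.6,0,0,0,0.1],
    [-0.9,0,3.6,0,0,0,0.1],
    [0,0,0,0,0,0,0.1]
  ]
}}

```text
clock: 29.7
ee_pos: [450.9, 289.4, 28.9]
ee_rot: [[0.974, 0.225, -0.0], [0.225, -0.974, -0.0], [-0.0, 0.0, -1.0]]
force: [0.3, 1.3, -0.7]
gripper_width: 8.4
grasp_force: 0.1
```

```bash
python3 -c "
from h import *
np.set_printoptions(precision=1,suppress=True)
ball()"
```

```text
tcp [-93.6 134.9  29.1] F [ 0.2 -0.8  1.1] w 8.432341754393743 0.0004913544762530364 t 29.75
[ 413   60   29  131 2710] [425.2 126.6] [(array([-28.1, 106.8, 117.3]), 0.13), (array([-29.5,  45. , -61.5]), 2.715)]
[311 229  25  32 501] [324.2 243.7] [(array([-75.4, 133.9,  86.3]), 0.747), (array([-95.3, 133.9,  41.2]), 1.284)]
```

{"name": "move_arm", "arguments": {
  "series": [
    [-0.4,0,1.5,0,0,0,0.1],
    [-0.2,0,1.5,0,0,0,0.1],
    [0,0,1.5,0,0,0,0.1],
    [0,0,1.5,0,0,0,0.1],
    [0,0,0,0,0,0,0.1]
  ]
}}

```text
clock: 30.25
ee_pos: [450.9, 289.6, 25.6]
ee_rot: [[0.974, 0.227, 0.001], [0.227, -0.974, 0.0], [0.001, 0.0, -1.0]]
force: [-3.6, -1.8, 14.9]
gripper_width: 8.8
grasp_force: 6.1
```

```bash
python3 -c "
from h import *
np.set_printoptions(precision=1,suppress=True)
ball()"
```

```text
tcp [-93.7 135.1  25.6] F [-3.2 -1.8 14.1] w 8.532464548279636 6.058655194938183 t 30.3
[ 414   59   31  134 2822] [427.3 126.5] [(array([-28.3, 107.6, 117.2]), 0.132), (array([-29.3,  44.6, -61.6]), 2.718)]
[313 231  21  32 481] [324.2 245.8] [(array([-74.6, 134. ,  87.4]), 0.733), (array([-95.3, 134.1,  41. ]), 1.286)]
```

The gate is at its stop, with 14 N at the predicted height. Ease off, open and lift away.

{"name": "move_arm", "arguments": {
  "series": [
    [0,0,-1.5,0,0,0,0.1],
    [0,0,0,0,0,0,0.55],
    [0,0,0,0,0,0,0.55],
    [0,0,0,0,0,0,0.55],
    [0,0,0,0,0,0,0.55]
  ]
}}

```text
clock: 30.8
ee_pos: [450.3, 289.2, 24.6]
ee_rot: [[0.974, 0.225, -0.001], [0.225, -0.974, -0.001], [-0.001, 0.0, -1.0]]
force: [-0.2, -0.1, -0.1]
gripper_width: 46.7
grasp_force: 0.0
```

```bash
python3 -c "
from h import *
np.set_printoptions(precision=1,suppress=True)
ball()"
```

```text
tcp [-94.4 134.8  24.6] F [ 0.1  0.2 -0.6] w 47.212710856775516 0.0 t 30.85
[ 414   57   31  135 2853] [427.7 124.7] [(array([-28.4, 107.8, 117.2]), 0.133), (array([-28.8,  44.4, -61.8]), 2.723)]
[307 230  33  33 875] [322.9 245.5] [(array([-74.4, 134.4,  87.5]), 0.731), (array([-95.3, 134.6,  41. ]), 1.287)]
```

Free. Lifting clear, then a last numeric check of the chock, roller and gate.

{"name": "move_arm", "arguments": {
  "series": [
    [0,0,-10,0,0,0,0.55],
    [0,0,-30,0,0,0,0.55],
    [0,0,-40,0,0,0,0.55],
    [0,0,-45,0,0,0,0.55],
    [0,0,-45,0,0,0,0.55]
  ]
}}

```text
clock: 31.35
ee_pos: [450.2, 289.0, 197.4]
ee_rot: [[0.974, 0.226, 0.0], [0.226, -0.974, 0.0], [0.0, 0.0, -1.0]]
force: [0.7, 0.3, -0.7]
gripper_width: 47.2
grasp_force: 0.0
```

{"name": "move_arm", "arguments": {
  "series": [
    [0,0,-10,0,0,0,0.55],
    [0,0,0,0,0,0,0.55],
    [0,0,0,0,0,0,0.55],
    [0,0,0,0,0,0,0.55],
    [0,0,0,0,0,0,0.55]
  ]
}}

```text
clock: 31.85
ee_pos: [449.8, 288.8, 203.3]
ee_rot: [[0.974, 0.225, -0.002], [0.225, -0.974, -0.003], [-0.003, 0.002, -1.0]]
force: [0.5, 0.1, 0.1]
gripper_width: 47.4
grasp_force: 0.0
```

Run:
```python
from h import *
import pickle
np.set_printoptions(precision=1,suppress=True)
ball()
def feats(im,cal,nm):
    h=cv2.cvtColor(im,cv2.COLOR_RGB2HSV);m=cv2.inRange(h,(18,120,60),(34,255,255))
    k,l,st,ce=cv2.connectedComponentsWithStats(m)
    for i in range(1,k):
        if st[i,4]>400:
            u,v=st[i][0]+st[i][2]/2,ce[i][1];o,d=ray('w',*ce[i],cal=cal);print(nm,'yellow',st[i],rack(o+d*(60-o[2])/d[2]))
c=env.calibration('wrist');im=env.capture('wrist');cv2.imwrite('pics/w8.png',im[:,:,::-1]);feats(im,c,'now')
feats(cv2.imread('pics/w4.png')[:,:,::-1],pickle.load(open('w4.pkl','rb')),'w4')
# scene: change of yellow chock / roller region since the start-of-gate picture
b=env.capture('scene')
m=cv2.inRange(cv2.cvtColor(b,cv2.COLOR_RGB2HSV),(0,140,70),(8,255,255));k,l,st,ce=cv2.connectedComponentsWithStats(m)
for i in range(1,k):
    if st[i,4]>15: print(st[i],ce[i])
a=np.radians(YAW);P=lambda x,y,z:np.r_[MID[:2]+[x*np.cos(a)-y*np.sin(a),x*np.sin(a)+y*np.cos(a)],z]
T=np.linalg.inv(env.calibration('scene')['extrinsics']);K=env.calibration('scene')['intrinsics']
for q in(0,1,1.1,1.25):
    p=K@(T@np.r_[P(-3.3-93*np.sin(.14+q),134,27.6+93*np.cos(.14+q)),1])[:3];print(q,p[:2]/p[2])
```

```text
tcp [-94.8 134.6 203.5] F [ 0.1 -0.4 -0.1] w 46.72654415886624 0.0 t 31.9
[500  94  18  61 606] [507.4 124.9] [(array([-29.7, -25. , 116.8]), 0.148)]
[367  96  12  60 565] [371.8 126.4] [(array([-30.7,  92.1, 116.6]), 0.158)]
[316 175  15  15 186] [322.8 181.7] [(array([-90.9, 134.9,  58.9]), 1.088), (array([-96.1, 135. ,  32.8]), 1.375)]
[599 269  41  19 464] [622.8 277.8] []
now yellow [ 422   92   60   66 2722] [-26.3   1.8  18. ]
w4 yellow [ 303  127   42   60 1819] [-26.2  -1.1  18. ]
[329 239  23   6  79] [340.  241.5]
[331 292  28   7 132] [345.6 295.2]
[371 311   7   7  40] [374.2 313.9]
[244 359  23  35 310] [255.5 378.2]
0 [342.7 300.2]
1 [372.4 308.3]
1.1 [373.6 309.8]
1.25 [374.6 312.1]
```

```bash
python3 -c "
from station import env
print(env.sign_off())"
```

```text
the job is handed in; nothing more can be done
None
```

The job is handed in at about 32 s of the 72 s: the chock was pushed level with about 10 N until the roller was nipped against the back stop, then released. The gate is at its lower stop, the chock showed no movement after the gate went down, and the arm is clear (the sign-off gave no verdict).

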